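# Lay out plaster blanks on the vacuum carving bed

### The arm

A 6-joint arm with a two-finger parallel gripper is mounted at the origin on the work surface. World frame = base frame: x ahead of the robot, y to its left, z up, the work surface at z = 0. Lengths are in m, angles in degrees, forces in N, time in s.
With the tool pointing down it reaches from about 0.35 to 0.875 m from the base axis. Payload 4.2 kg.
Tool frame: the origin (TCP) lies where the fingers leave the gripper's body, on its centre line; the fingertips stand 70 mm ahead of it and the grasp point (between the pads) lies 51 mm ahead of it; z points along the fingers, y is the direction in which the jaws open and shut (so a half turn about z gives the same grasp; the last joint's range is limited). The gripper opens to 87 mm and grips with 3 to 60 N. Pads are 19 mm wide; open, the fingers measure 117 mm over their backs; the gripper's body (75 mm by 190 mm) begins 51 mm behind the grasp point.
Start: joints at [83.858, 22.042, 0.453, 0, -68.411, -14.817], TCP at [0.224, 0.584, 0.292] pointing down, gripper open.
Joint ranges: [-179.83, 179.83], [-69.29, 118.12], [-61.27, 80.66], [-181.25, 117.63], [-171.15, -9.14], [-177.46, 177.46]. Speed limits (degrees/s): [159.86, 159.86, 180, 180, 180, 180].

### API

Orientations are given as a 3x3 rotation matrix whose columns are the frame's x, y, z axes.
In Python, from station import sense, capture, camera_model, finish_job gives the robot as it stands.
- The arm moves only by the shell command python3 -m inch 'ROWS'. ROWS is JSON, a list of rows, each an object with "hand": the closure, from 0 (fully open) to 1 (shut); "slide": the shift along the world's x, y, z in cm, a list of three; "yaw": the turn about the world's z in rad. A call has 1 to 10 rows; each row is the pose to reach, as a shift and turn from the pose commanded when the call began; what a row does not reach only later rows make up. A row lasts 1/8 s, in which the tool goes at most 62.5 mm and 10.7 degrees, less where a joint would pass 70% of its speed; a pose out of reach is approached as far as the arm can. A call with a gripper value outside its range is refused whole. The fingers move at their own pace and stop on an object; the grip force is fixed at half the most. Time passes only in rows, so rows that repeat a pose let the fingers close. It gives the time, the measured TCP pose, the force and the opening at its end, in the units of the state.
- sense(): the state, without advancing time (a new reading comes with each control period).
- capture(name): name is "scene" or "top" or "wrist"; returns the picture (384x512x3 uint8, blue, green, red); there is no depth.
- camera_model(name): a dict with "mtx" (3x3 intrinsics, pixels), "xyz" and "orientation" of the camera in the world; the wrist camera has in their place "tool_from_camera" (4x4, takes a point from camera to tool coordinates, whose origin is the TCP and whose axes are the flange's). Camera axes: x right, y up, looking along -z (the intrinsics and any distortion apply to the point x, -y, -z); pixel columns grow to the right and rows downward; lengths in m; the calibration is good to about 2 mm. A picture is of the moment at which its call begins: read the wrist's pose just before it. camera_model takes no time and is no camera call.
- finish_job(): hands the job in, once; it reports no verdict.
The state is a dict: "time_s": time; "joints": joint angles; "joint_velocities": joint speeds; "effort": joint torques, N m; "tcp_pos": TCP position; "ee_rot": TCP orientation; "wrist_force": force on the tool from outside, world axes, zero at the start; "moment": the same for the moment, N m; "gripper_width": opening from 0.0 (shut) to 1.0 (fully open).
Only numpy, scipy, OpenCV 4.12 (cv2) and the standard library are available. Lean on these libraries where they do the work, as an engineer would, in place of code of your own. Each camera call takes 0.05 s, during which the arm holds its last target. There are 200 camera calls.

### The job

Turn the hooded carousel to bring each white plaster blank round to its open front, take it out and stand it, dimple up, on the vacuum bed's black strip, so that all the blanks on the carousel end up in one straight row, the first flush against the orange stop and each next one butted flush against the one before, in any order; leave the terracotta vase standing on the carousel. Once the row is complete and released, switch on the vacuum: push the bed's red spring-return slide all the way to its end, hold it there for a moment and let go so that it snaps back home by itself. Do not disturb the tub or brush.

Things in the scene. Friction and masses are not known exactly. Their poses are not given: they have to be found in the camera images.
- carousel_base: Fixed black carousel base. Origin: on the vertical turning axis at table height, z up; its -x side is the open front, facing the arm. A clear level hood (underside 82, top 86 mm above the table) covers x from -45 to 217 mm, y +-180 mm; nothing under it can be taken from above. Two rods of 14 mm carry it at x = 200, y = +-130 mm.
- platter (a point): Centre of the top of the turning wooden platter (radius 175 mm, top 30 mm above the table), on the axis; turns with it, endlessly. From its x axis, counter-clockwise from above, five bays lie at 0, 72, 144, 216, 288 deg, 110 mm out: square, 74 mm inside, lips 5 mm high, 4 thick. Blue posts to turn it by stand at 36, 108, 180, 252, 324 deg, 155 mm out, 14 mm thick, 36 mm high. Friction 0.06 N m holds it.
- blank_a: White plaster blank, 48 x 48 x 34 mm high (square block with a small dark dimple in the top), 100 g nominal. Origin: centre of its underside; z up, x and y normal to its sides. Starts in a carousel bay; three or four blanks exist in a run (all alike).
- blank_b: White plaster blank, 48 x 48 x 34 mm high (square block with a small dark dimple in the top), 100 g nominal. Origin: centre of its underside; z up, x and y normal to its sides. Starts in a carousel bay; three or four blanks exist in a run (all alike).
- blank_c: White plaster blank, 48 x 48 x 34 mm high (square block with a small dark dimple in the top), 100 g nominal. Origin: centre of its underside; z up, x and y normal to its sides. Starts in a carousel bay; three or four blanks exist in a run (all alike).
- blank_d: White plaster blank, 48 x 48 x 34 mm high (square block with a small dark dimple in the top), 100 g nominal. Origin: centre of its underside; z up, x and y normal to its sides. Starts in a carousel bay; three or four blanks exist in a run (all alike).
- vase: Small terracotta test vase, 50 mm across at most, 40 mm high, standing in one bay of the carousel. Origin: centre of its underside. It stays on the carousel.
- bed: Grey vacuum bed fixed on the table, 220 (x) x 290 (y) x 20 mm high. Origin: centre of its underside; z up. A black strip 52 mm wide runs along its y direction, centred at x = -35 mm: the row stands on it.
- stop_face (a point): Middle of the foot of the orange stop's face, on the bed's top (20 mm above the table), at x = -35, y = 130 mm of the bed; axes as the bed's. The fixed stop, 48 mm wide and 30 mm high, stands on the +y side of this point; the row grows from here towards the bed's -y.
- slide_top (a point): Centre of the top of the slide's red paddle; moves with it. The paddle is upright, 40 mm along the bed's x, 12 mm along its y, and 34 mm high (12 to 46 mm above its carriage's foot; top 67 mm above the table). It runs at x = 70 mm of the bed, from y = -80 to -20 mm, between rails 10 mm high.
- slide (a joint): Travel of the red slide, m: 0 at home, 0.060 at its end, towards the bed's +y. A spring pulls it home with 2 N at home to 5.5 N at the end.
- tub: Yellow round tub, 64 mm across, 30 mm high; bystander. Origin: centre of its underside.
- brush: Brush lying on the table, bystander. Its x axis runs along it.
Not all that is in view belongs to the job. What is shaped like the blank_a but blue is not meant.

How it is judged:
By the outcome, as a careful person would: the job done as asked, in the order asked, and still so for the second after the job is handed in, with the robot touching nothing.
Of blank_a, blank_b, blank_c, blank_d only 3 to 4 are there at a start; the rules pass over those that are not, and their reading is None.
At some moment in a run one of blank_a, blank_b, blank_c, blank_d may be knocked a few centimetres aside while the robot is not near it.
Once in a run the grip may slacken for a moment while it holds something.
It also fails if it takes over 210 s, if anything falls off the work surface, if the arm or the gripper's body presses on something with over 40 N, if the wrist force passes 120 N, or if a joint passes its speed limit or range.

## Working session

There is one attempt and no reset: what is moved stays moved. The work goes in short steps, Python scripts to look and compute and a shell command to move; the robot and the scene stay as the last step left them, time stands still between calls to the robot, and variables do not carry over. Pictures are saved under pics/ and viewed, about 12 in all and at most 16, crops included, and the job is handed in when it is done.

```bash
mkdir -p pics; ls
python3 - <<'E'
from station import *
import cv2,numpy as np
s=sense();print(s)
for n in("scene","top","wrist"):
    m=camera_model(n);print(n,m)
a=capture("scene");b=capture("top")
cv2.imwrite("pics/scene0.png",a);cv2.imwrite("pics/top0.png",b)
E
```

```text
pics
{'time_s': 0.0, 'joints': array([ 8.38576391e+01,  2.20926751e+01,  3.78195149e-01, -2.87311010e-02,
       -6.84105392e+01, -1.48150820e+01]), 'joint_velocities': array([ 0.07333094,  0.15575433, -0.07247833, -0.08191823, -0.05619554,
        0.09985545]), 'effort': array([-1.09177290e-03, -3.90674007e+01,  1.87410074e+01,  4.21977460e+00,
        1.09730315e-02, -1.95305438e-04]), 'tcp_pos': array([0.22337729, 0.58323169, 0.29112911]), 'ee_rot': array([[ 9.33780195e-01, -3.57846421e-01, -6.97062552e-04],
       [-3.57847084e-01, -9.33777796e-01, -2.11953276e-03],
       [ 1.07565680e-04,  2.22861952e-03, -9.99997511e-01]]), 'wrist_force': array([-0.80271561, -0.48837348,  0.24765161]), 'moment': array([-0.00830317,  0.0176689 ,  0.00871519]), 'gripper_width': 0.9990862063477168}
scene {'mtx': array([[395.20841921,   0.        , 260.77941761],
       [  0.        , 395.20841921, 183.72613992],
       [  0.        ,   0.        ,   1.        ]]), 'xyz': array([0.88704058, 0.36667599, 0.87285095]), 'orientation': array([[-0.71135483, -0.59163357,  0.37939956],
       [ 0.70276979
[... 289 characters left out ...]
32903]), 'orientation': array([[-0.02499335,  0.9774674 , -0.20960155],
       [-0.99968664, -0.02473071,  0.00387432],
       [-0.00139657,  0.2096327 ,  0.97777921]])}
wrist {'mtx': array([[279.90268428,   0.        , 257.22895067],
       [  0.        , 279.90268428, 190.48355363],
       [  0.        ,   0.        ,   1.        ]]), 'tool_from_camera': array([[ 3.94967826e-04,  9.60464651e-01,  2.78401685e-01,
         7.66558715e-02],
       [ 9.99999685e-01, -1.87567626e-04, -7.71603185e-04,
        -2.72602403e-04],
       [-6.88878440e-04,  2.78401902e-01, -9.60464422e-01,
        -9.18202811e-02],
       [ 0.00000000e+00,  0.00000000e+00,  0.00000000e+00,
         1.00000000e+00]])}
```

View pics/top0.png

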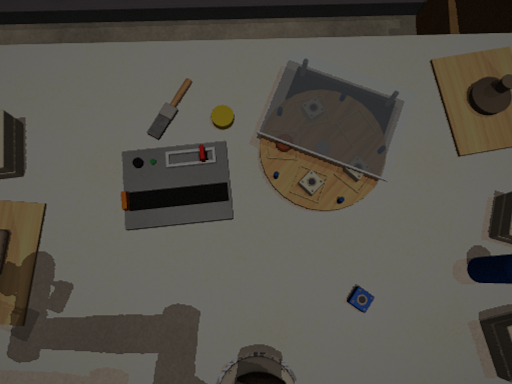

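View pics/scene0.png

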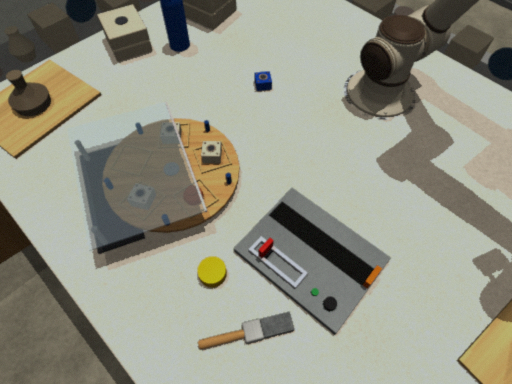

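```bash
cat > h.py <<'E'
import cv2,numpy as np
from station import *
def ray(cam,px,pose=None):
    m=camera_model(cam)
    if cam=="wrist":
        s=pose or sense();R=np.array(s["ee_rot"]);T=m["tool_from_camera"]
        C=s["tcp_pos"]+R@T[:3,3];Q=R@T[:3,:3]
    else: C=m["xyz"];Q=m["orientation"]
    u=np.linalg.solve(m["mtx"],[px[0],px[1],1]);return C,Q@np.array([u[0],-u[1],-u[2]])
def at(cam,px,z,pose=None):
    C,d=ray(cam,px,pose);return C+d*(z-C[2])/d[2]
def proj(cam,P,pose=None):
    m=camera_model(cam)
    if cam=="wrist":
        s=pose or sense();R=np.array(s["ee_rot"]);T=m["tool_from_camera"]
        C=s["tcp_pos"]+R@T[:3,3];Q=R@T[:3,:3]
    else: C=m["xyz"];Q=m["orientation"]
    q=Q.T@(np.array(P)-C);u=m["mtx"]@[q[0]/-q[2],-q[1]/-q[2],1];return u[:2]
def hsv(im):return cv2.cvtColor(im,cv2.COLOR_BGR2HSV)
def blobs(mask,amin=15):
    n,l,s,c=cv2.connectedComponentsWithStats(mask.astype(np.uint8))
    return [(c[i].round(1),s[i]) for i in range(1,n) if s[i][4]>=amin]
def bright(im,g=0.5):return (255*(im/255.)**g).astype(np.uint8)
E
python3 - <<'E'
from h import *
a=cv2.imread("pics/top0.png");b=cv2.imread("pics/scene0.png")
for n,im in(("top",a),("scene",b)):
    h=hsv(im);H,S,V=cv2.split(h)
    for k,m,z in(("blue",(H>105)&(H<130)&(S>150)&(V>40),.066),("red",((H<6)|(H>174))&(S>180)&(V>80),.067),("orange",(H>6)&(H<15)&(S>220)&(V>120),.05),("yellow",(H>22)&(H<32)&(S>200)&(V>100),.03)):
        for c,s in blobs(m,6):print(n,k,c,s,at(n,c,z).round(3))
x=np.hstack([cv2.resize(bright(a)[50:220,250:410],None,fx=2.5,fy=2.5,interpolation=2),cv2.resize(bright(b)[100:270,70:230],None,fx=2.5,fy=2.5,interpolation=2)])
cv2.imwrite("pics/c1.png",x)
E
```

```text
top blue [275.8 173.7] [274 172   4   4  12] [ 0.561 -0.065  0.066]
top blue [341.  199.2] [339 198   5   4  12] [ 0.488 -0.232  0.066]
top blue [360.3 299.4] [349 287  24  25 210] [ 0.236 -0.261  0.066]
top red [201.5 151.2] [199 145   6  14  50] [0.627 0.13  0.067]
top yellow [222.  115.2] [212 106  21  20 323] [0.743 0.077 0.03 ]
scene blue [175.6  21.2] [161   0  28  51 709] [ 0.286 -0.623  0.066]
scene blue [262.7  81.6] [255  72  17  19 197] [ 0.278 -0.231  0.066]
scene blue [206.1 122.4] [205 121   3   4   7] [ 0.494 -0.228  0.066]
scene blue [228.  175.5] [227 174   3   4  12] [ 0.566 -0.061  0.066]
scene red [265.7 245.3] [259 238  14  15  83] [0.63  0.133 0.067]
scene orange [375.6 270.8] [372 267   8   9  20] [0.497 0.337 0.05 ]
scene yellow [211.4 270.3] [198 257  28  27 577] [0.746 0.08  0.03 ]
```

View pics/c1.png

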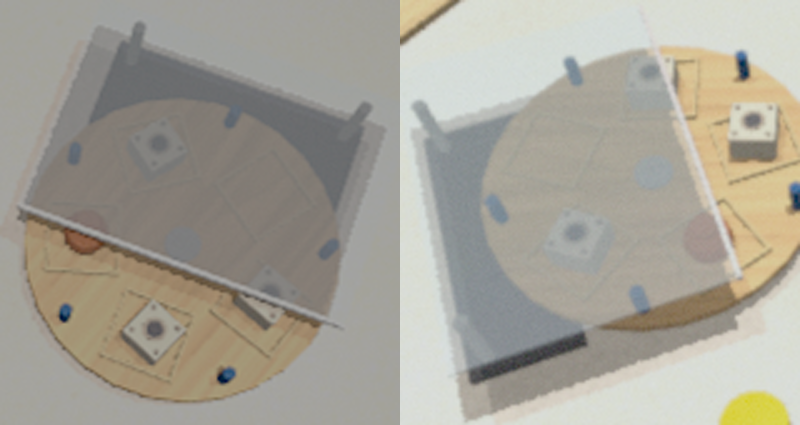

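```bash
cat >> h.py <<'E'
def xy(cam,pts,z):return np.array([at(cam,p,z)[:2] for p in pts])
E
python3 - <<'E'
from h import *
a=cv2.imread("pics/top0.png");b=cv2.imread("pics/scene0.png")
# carousel
P={"top":[(250+x/2.5,50+y/2.5) for x,y in((65,310),(227,371),(328,245),(235,110),(74,150))],
   "scene":[(70+(x-400)/2.5,100+y/2.5) for x,y in((794,188),(741,56),(570,64),(491,200),(637,291))]}
from scipy.optimize import least_squares
for n in P:
    q=xy(n,P[n],.066)
    ids=np.deg2rad(-72*np.arange(5)) if n=="x" else np.deg2rad(72*np.arange(5))
    def f(p):
        t=p[2]+ids;return (q-p[:2]-.155*np.c_[np.cos(t),np.sin(t)]).ravel()
    r=least_squares(f,[.64,-.19,2.1]);print(n,q.round(3).tolist(),r.x.round(4),np.rad2deg(r.x[2]),np.abs(r.fun).max().round(4))
e=xy("top",[(250+20/2.5,50+207/2.5),(250+340/2.5,50+328/2.5)],.086);d=e[0]-e[1];print("hood",e,np.rad2deg(np.arctan2(d[1],d[0]))-90,np.linalg.norm(d))
e=xy("scene",[(70+240/2.5,100+8/2.5),(70+340/2.5,100+278/2.5)],.086);d=e[1]-e[0];print("hood",e,np.rad2deg(np.arctan2(d[1],d[0]))-90,np.linalg.norm(d))
# bed
for n,im,seed,box in(("top",a,(200,175),(115,135,125,105)),("scene",b,(300,235),(225,180,175,160))):
    g=hsv(im);x,y,w,h=box
    c=g[y:y+h,x:x+w];m=np.zeros(im.shape[:2],np.uint8);m[y:y+h,x:x+w]=((c[...,2]<np.percentile(c[...,2],50)*.98)&(c[...,1]<90)&(c[...,2]<125))*255
    m=cv2.morphologyEx(m,cv2.MORPH_OPEN,np.ones((5,5)));m=cv2.morphologyEx(m,cv2.MORPH_CLOSE,np.ones((15,15)))
    cs=max(cv2.findContours(m,0,1)[0],key=cv2.contourArea)
    w_=xy(n,cs[:,0],.02);r=cv2.minAreaRect((w_*1000).astype(np.float32));print(n,"bed",r)
    k=np.zeros_like(m);k[y:y+h,x:x+w]=(c[...,2]<28)*255
    cs=max(cv2.findContours(k,0,1)[0],key=cv2.contourArea);print(" strip",cv2.minAreaRect((xy(n,cs[:,0],.02)*1000).astype(np.float32)))
E
```

```text
top [[0.56, -0.066], [0.491, -0.231], [0.624, -0.349], [0.782, -0.261], [0.739, -0.083]] [ 0.6392 -0.198   2.1053] 120.62443226871939 0.0035
scene [[0.566, -0.062], [0.494, -0.227], [0.63, -0.345], [0.785, -0.256], [0.745, -0.079]] [ 0.6439 -0.1939  2.1041] 120.55651956075859 0.0036
hood [[ 0.6680347  -0.0214041 ]
 [ 0.52868278 -0.34592964]] -23.238783222588424 0.3531795361885096
hood [[ 0.53720638 -0.33934864]
 [ 0.67398199 -0.01375908]] -22.786593714306463 0.35315170826783193
top bed ((577.6152954101562, 206.29202270507812), (162.3635711669922, 285.5272521972656), 4.543424129486084)
 strip ((516.51953125, 198.6676025390625), (49.91234588623047, 268.0616760253906), 4.693532466888428)
scene bed ((558.06201171875, 201.72386169433594), (223.2281494140625, 279.0292053222656), 4.842174530029297)
 strip ((517.9982299804688, 199.22108459472656), (46.734275817871094, 264.43304443359375), 4.74604606628418)
```

```bash
python3 -m inch '[{"hand":0,"slide":[16,-36,-2],"yaw":0},{"hand":0,"slide":[16,-36,-2],"yaw":0},{"hand":0,"slide":[16,-36,-2],"yaw":0},{"hand":0,"slide":[16,-36,-2],"yaw":0},{"hand":0,"slide":[16,-36,-2],"yaw":0},{"hand":0,"slide":[32,-73,-3],"yaw":0},{"hand":0,"slide":[32,-73,-3],"yaw":0},{"hand":0,"slide":[32,-73,-3],"yaw":0},{"hand":0,"slide":[32,-73,-3],"yaw":0},{"hand":0,"slide":[32,-73,-3],"yaw":0}]'
python3 -m inch '[{"hand":0,"slide":[0,0,0],"yaw":0},{"hand":0,"slide":[0,0,0],"yaw":0},{"hand":0,"slide":[0,0,0],"yaw":0},{"hand":0,"slide":[0,0,0],"yaw":0},{"hand":0,"slide":[0,0,0],"yaw":0}]'
python3 - <<'E'
from h import *
s=sense();print(s["tcp_pos"],s["ee_rot"][:,0])
im=capture("wrist");cv2.imwrite("pics/w1.png",im)
E
```

```text
time_s: 1.35
tcp_pos: [0.4751, 0.01, 0.2672]
ee_rot: [[0.934, -0.357, 0.0], [-0.357, -0.934, 0.0], [0.0, -0.0, -1.0]]
wrist_force: [1.5, -0.3, 0.5]
gripper_width: 1.0
time_s: 1.98
tcp_pos: [0.4746, 0.0129, 0.2674]
ee_rot: [[0.935, -0.356, 0.0], [-0.356, -0.935, 0.0], [0.0, -0.0, -1.0]]
wrist_force: [-0.5, -0.8, -0.1]
gripper_width: 1.002
[0.47459695 0.01286567 0.26742632] [ 9.34518749e-01 -3.55913856e-01  1.84938875e-04]
```

View pics/w1.png

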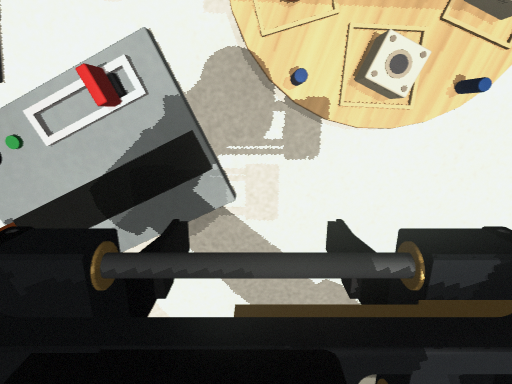

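```bash
cat >> h.py <<'E'
BY=np.deg2rad(4.65)
def blank(cam,im,near,z,pose=None,r=90,vmin=None):
    """top-face rect (world, mm) of the white blank whose dimple is near pixel; returns centre, side angles, size"""
    x0,y0=max(int(near[0]-r),0),max(int(near[1]-r),0)
    c=hsv(im)[y0:int(near[1]+r),x0:int(near[0]+r)]
    lo=vmin or 150
    m=((c[...,1]<70)&(c[...,2]>lo)).astype(np.uint8)
    m=cv2.morphologyEx(m,cv2.MORPH_OPEN,np.ones((3,3)))
    cs=[k for k in cv2.findContours(m,0,1)[0] if cv2.pointPolygonTest(cv2.convexHull(k),(float(near[0]-x0),float(near[1]-y0)),False)>=0]
    k=max(cs,key=cv2.contourArea)[:,0]+[x0,y0]
    w=np.array([at(cam,p,z,pose)[:2] for p in k])*1000
    (c_,sz,an)=cv2.minAreaRect(w.astype(np.float32));return np.array(c_),np.array(sz),an
E
python3 - <<'E'
from h import *
s=sense();im=cv2.imread("pics/w1.png")
for v in(150,180,200):print(blank("wrist",im,(400,63),.064,s,60,v))
print(at("wrist",(400,63),.064,s))
print("posts",at("wrist",(299,75),.066,s),at("wrist",(486,85),.066,s))
t=cv2.imread("pics/top0.png")
print(at("top",(250+155/2.5,50+327/2.5),.064))
E
```

```text
(array([ 537.37103271, -156.91313171]), array([47.36111832, 47.18912125]), 44.73481750488281)
(array([ 537.31500244, -157.08996582]), array([47.03348541, 46.95703125]), 44.60747528076172)
(array([ 537.29498291, -157.21377563]), array([46.83098221, 46.81564713]), 44.621864318847656)
[ 0.53740535 -0.1593893   0.064     ]
posts [ 0.56189905 -0.06401183  0.066     ] [ 0.48774487 -0.23304882  0.066     ]
[ 0.53974248 -0.15975387  0.064     ]
```

```bash
python3 -m inch '[{"hand":0,"slide":[2,-5,-2],"yaw":-0.15},{"hand":0,"slide":[4,-11,-4],"yaw":-0.3},{"hand":0,"slide":[6.27,-17,-7],"yaw":-0.429},{"hand":0,"slide":[6.27,-17,-10],"yaw":-0.429},{"hand":0,"slide":[6.27,-17,-13],"yaw":-0.429},{"hand":0,"slide":[6.27,-17,-15.9],"yaw":-0.429},{"hand":0,"slide":[6.27,-17,-15.9],"yaw":-0.429},{"hand":0,"slide":[6.27,-17,-15.9],"yaw":-0.429}]'
python3 -m inch '[{"hand":1,"slide":[0,0,0],"yaw":0},{"hand":1,"slide":[0,0,0],"yaw":0},{"hand":1,"slide":[0,0,0],"yaw":0},{"hand":1,"slide":[0,0,0],"yaw":0},{"hand":1,"slide":[0,0,0],"yaw":0},{"hand":1,"slide":[0,0,0],"yaw":0}]'
```

```text
time_s: 3.02
tcp_pos: [0.5376, -0.1578, 0.1084]
ee_rot: [[0.701, -0.713, -0.0], [-0.713, -0.701, 0.0], [-0.0, 0.0, -1.0]]
wrist_force: [-0.5, 0.2, 0.1]
gripper_width: 1.0
time_s: 3.78
tcp_pos: [0.5375, -0.1581, 0.1084]
ee_rot: [[0.7, -0.714, 0.0], [-0.714, -0.7, -0.0], [0.0, -0.0, -1.0]]
wrist_force: [-0.7, -0.0, 1.1]
gripper_width: 0.548
```

```bash
python3 -m inch '[{"hand":1,"slide":[0,0,3],"yaw":0},{"hand":1,"slide":[0,0,7],"yaw":0},{"hand":1,"slide":[-0.3,4,9],"yaw":-0.1},{"hand":1,"slide":[-0.6,9,9],"yaw":-0.2},{"hand":1,"slide":[-0.9,14.5,9],"yaw":-0.35},{"hand":1,"slide":[-1.2,20,9],"yaw":-0.5},{"hand":1,"slide":[-1.5,25.5,9],"yaw":-0.65},{"hand":1,"slide":[-2,31,9],"yaw":-0.695},{"hand":1,"slide":[-2.3,36.5,9],"yaw":-0.695},{"hand":1,"slide":[-2.5,40,9],"yaw":-0.695}]'
python3 -m inch '[{"hand":1,"slide":[0,0,0],"yaw":0},{"hand":1,"slide":[0,0,0],"yaw":0}]'
python3 - <<'E'
from h import *
s=sense();print(s["tcp_pos"],s["ee_rot"][:,0],s["joints"].round(0))
im=capture("wrist");cv2.imwrite("pics/w2.png",im)
E
```

```text
time_s: 5.03
tcp_pos: [0.5119, 0.2443, 0.1979]
ee_rot: [[0.083, -0.997, -0.0], [-0.997, -0.083, 0.0], [-0.0, 0.0, -1.0]]
wrist_force: [-0.5, -0.4, -1.1]
gripper_width: 0.553
time_s: 5.28
tcp_pos: [0.512, 0.2415, 0.1978]
ee_rot: [[0.081, -0.997, -0.001], [-0.997, -0.081, -0.001], [0.001, 0.001, -1.0]]
wrist_force: [-0.4, -0.8, -1.0]
gripper_width: 0.545
[0.51201858 0.24145244 0.19775278] [ 8.08022486e-02 -9.96729874e-01  7.44364436e-04] [ 42.  21. -15.  -0. -53. -37.]
```

View pics/w2.png

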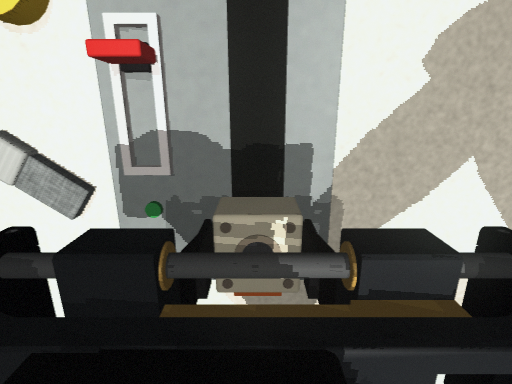

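Run:
```python
from h import *
s=sense();im=cv2.imread("pics/w2.png");g=im.max(2)
L=[];R=[]
for r in range(10,125,3):
    xs=np.where(g[r,205:320]<32)[0]+205
    L.append(at("wrist",(xs.min(),r),.02,s)[:2]);R.append(at("wrist",(xs.max()+1,r),.02,s)[:2])
for q in(L,R):
    q=np.array(q);p=np.polyfit(q[:,1],q[:,0],1);print("edge: x at y=.1 .2 .3",np.polyval(p,[.1,.2,.3]).round(4),"angle",np.rad2deg(np.arctan(-p[0])))
H,S,V=cv2.split(hsv(im));m=((H<6)|(H>174))&(S>180)&(V>170);m[:,200:]=0
for c,b in blobs(m,100):
    print("paddle top",c,b)
    k=max(cv2.findContours(m.astype(np.uint8),0,1)[0],key=cv2.contourArea)[:,0]
    print(cv2.minAreaRect((np.array([at("wrist",p,.067,s)[:2] for p in k])*1000).astype(np.float32)))
c,_=[x for x in blobs((cv2.inRange(hsv(im),(5,180,60),(18,255,255))>0),20)][-1],0;print(c)
print([at("wrist",p,.05,s).round(4) for p in((235,292),(281,292))])
```

```text
Traceback (most recent call last):
ValueError: zero-size array to reduction operation minimum which has no identity
```

Run:
```python
from h import *
s=sense();im=cv2.imread("pics/w2.png");g=im.max(2);print(g[60,205:320:5])
L=[];R=[]
for r in range(10,125,3):
    v=g[r,205:320].astype(float);t=(v.max()+v.min())/2
    xs=np.where(v<t)[0]+205
    L.append(at("wrist",(xs.min(),r),.02,s)[:2]);R.append(at("wrist",(xs.max()+1,r),.02,s)[:2])
for q in(L,R):
    q=np.array(q);p=np.polyfit(q[:,1],q[:,0],1);print("edge: x at y=.1 .2 .3",np.polyval(p,[.1,.2,.3]).round(4),"angle",np.rad2deg(np.arctan(-p[0])))
H,S,V=cv2.split(hsv(im));m=((H<6)|(H>174))&(S>180)&(V>170);m[:,200:]=0
for c,b in blobs(m,100):
    print("paddle top",c,b)
    k=max(cv2.findContours(m.astype(np.uint8),0,1)[0],key=cv2.contourArea)[:,0]
    print(cv2.minAreaRect((np.array([at("wrist",p,.067,s)[:2] for p in k])*1000).astype(np.float32)))
print([at("wrist",p,.05,s).round(4) for p in((235,292),(281,292))])
```

```text
[169 172 170 168 172  35  41  38  38  35  35  36  35  34  35  38  39 177
 179 180 183 183 188]
edge: x at y=.1 .2 .3 [0.5494 0.541  0.5327] angle 4.772503209092539
edge: x at y=.1 .2 .3 [0.4973 0.4892 0.481 ] angle 4.657173157473752
paddle top [112.9  47. ] [ 86  39  55  17 904]
((625.7373046875, 130.2466278076172), (38.483951568603516, 10.463227272033691), 4.641074180603027)
[array([0.5265, 0.3407, 0.05  ]), array([0.4808, 0.337 , 0.05  ])]
```

```bash
python3 -m inch '[{"hand":1,"slide":[-0.3,3,-3],"yaw":0},{"hand":1,"slide":[-0.35,3.3,-6],"yaw":0},{"hand":1,"slide":[-0.35,3.35,-8.5],"yaw":0},{"hand":1,"slide":[-0.35,3.35,-9.8],"yaw":0},{"hand":1,"slide":[-0.4,4.2,-9.8],"yaw":0},{"hand":1,"slide":[-0.5,5.2,-9.8],"yaw":0},{"hand":1,"slide":[-0.55,5.9,-9.8],"yaw":0},{"hand":1,"slide":[-0.55,6.2,-9.8],"yaw":0},{"hand":1,"slide":[-0.55,6.2,-9.8],"yaw":0}]'
python3 -m inch '[{"hand":1,"slide":[0,0.15,0],"yaw":0},{"hand":1,"slide":[0,0.3,0],"yaw":0},{"hand":1,"slide":[0,0.4,0],"yaw":0},{"hand":1,"slide":[0,0.5,0],"yaw":0},{"hand":1,"slide":[0,0.5,0],"yaw":0}]'
```

```text
time_s: 6.45
tcp_pos: [0.5069, 0.3043, 0.1005]
ee_rot: [[0.081, -0.997, 0.0], [-0.997, -0.081, 0.0], [-0.0, -0.0, -1.0]]
wrist_force: [-0.1, 0.6, -1.3]
gripper_width: 0.552
time_s: 7.08
tcp_pos: [0.5069, 0.3073, 0.1002]
ee_rot: [[0.081, -0.997, -0.001], [-0.997, -0.081, -0.003], [0.003, 0.002, -1.0]]
wrist_force: [1.5, -6.1, 0.7]
gripper_width: 0.547
```

```bash
python3 -m inch '[{"hand":1,"slide":[0,0.1,-0.1],"yaw":0},{"hand":1,"slide":[0,0.1,-0.2],"yaw":0},{"hand":1,"slide":[0,0.1,-0.25],"yaw":0},{"hand":1,"slide":[0,0.1,-0.25],"yaw":0}]'
python3 -m inch '[{"hand":0.25,"slide":[0,0,0],"yaw":0},{"hand":0.25,"slide":[0,0,0],"yaw":0},{"hand":0.25,"slide":[0,0,0],"yaw":0},{"hand":0.25,"slide":[0,0,3],"yaw":0},{"hand":0.25,"slide":[0,-5,9],"yaw":0},{"hand":0.25,"slide":[0,-10,11],"yaw":0},{"hand":0.25,"slide":[0,-12,11],"yaw":0},{"hand":0.25,"slide":[0,-12,11],"yaw":0}]'
python3 - <<'E'
from h import *
s=sense();print(s["tcp_pos"],s["joints"].round(0))
w=capture("wrist");t=capture("top");cv2.imwrite("pics/w3.png",w);cv2.imwrite("pics/t3.png",t)
print(proj("wrist",(.506,.307,.054)))
x=np.hstack([cv2.resize(w[150:384],None,fx=.9,fy=.9),np.zeros((211,1,3),np.uint8)])
y=cv2.resize(bright(t)[50:220,250:410],None,fx=2,fy=2,interpolation=2)
o=np.zeros((340,800,3),np.uint8);o[:x.shape[0],:x.shape[1]]=x;o[:340,470:790]=y;cv2.imwrite("pics/c3.png",o)
E
```

```text
time_s: 7.58
tcp_pos: [0.5066, 0.3073, 0.0982]
ee_rot: [[0.08, -0.997, -0.003], [-0.997, -0.08, -0.005], [0.005, 0.003, -1.0]]
wrist_force: [0.5, -8.1, 3.7]
gripper_width: 0.548
time_s: 8.57
tcp_pos: [0.5067, 0.1887, 0.2076]
ee_rot: [[0.079, -0.997, -0.0], [-0.997, -0.079, 0.0], [-0.0, 0.0, -1.0]]
wrist_force: [-0.2, 0.7, 0.3]
gripper_width: 0.753
[0.50667613 0.18871844 0.20761849] [ 38.  18. -18.  -0. -53. -33.]
[248.97763204 304.24602881]
```

View pics/c3.png

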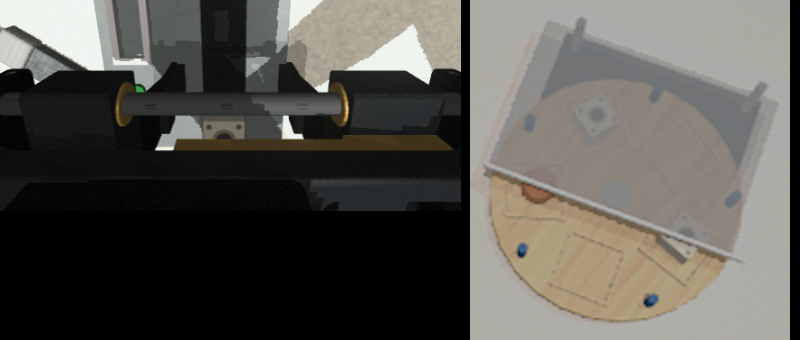

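```bash
python3 -m inch '[{"hand":0.6,"slide":[-0.2,-5,0],"yaw":0.12},{"hand":0.6,"slide":[-0.4,-11,0],"yaw":0.28},{"hand":0.6,"slide":[-0.7,-17,0],"yaw":0.44},{"hand":0.6,"slide":[-1,-23,0],"yaw":0.6},{"hand":0.6,"slide":[-1.2,-29,0],"yaw":0.76},{"hand":0.6,"slide":[-1.5,-35,0],"yaw":0.92},{"hand":0.6,"slide":[-1.8,-40,0],"yaw":1.08},{"hand":0.6,"slide":[-1.8,-42,-3],"yaw":1.082},{"hand":0.6,"slide":[-1.8,-42,-6],"yaw":1.082},{"hand":0.6,"slide":[-1.8,-42,-6],"yaw":1.082}]'
python3 - <<'E'
from h import *
s=sense();print(s["tcp_pos"],s["ee_rot"][:,1])
C=np.array([.640,-.198]);q=[C+.155*np.array([np.cos(t),np.sin(t)]) for t in np.deg2rad(192.5-8*np.arange(10))]
print(((np.array(q)-q[0])*100).round(2).tolist(), (q[0]-s["tcp_pos"][:2])*100)
im=capture("wrist");cv2.imwrite("pics/w4.png",im);m=cv2.inRange(hsv(im),(105,150,40),(130,255,255))
for c,b in blobs(m>0,20):print(c,b,at("wrist",c,.062,s).round(4))
E
```

```text
time_s: 9.93
tcp_pos: [0.488, -0.2293, 0.1445]
ee_rot: [[0.918, -0.396, -0.007], [-0.396, -0.918, 0.001], [-0.007, 0.002, -1.0]]
wrist_force: [0.1, -0.1, 0.5]
gripper_width: 0.399
[ 0.48795822 -0.22929427  0.14448577] [-0.39626868 -0.91813314  0.00163455]
[[0.0, 0.0], [-0.32, 2.14], [-0.34, 4.3], [-0.06, 6.45], [0.52, 8.53], [1.38, 10.51], [2.51, 12.36], [3.89, 14.02], [5.48, 15.49], [7.27, 16.71]] [ 0.07159005 -0.22538743]
[ 14.7 211.8] [  0 200  35  29 538] [ 0.5615 -0.0864  0.062 ]
```

```bash
python3 -m inch '[{"hand":0.6,"slide":[0.05,0,-2],"yaw":0},{"hand":0.6,"slide":[0.05,0,-3.5],"yaw":0},{"hand":0.8,"slide":[0.05,0,-3.5],"yaw":0},{"hand":0.8,"slide":[0.05,0,-3.5],"yaw":0},{"hand":0.8,"slide":[0.05,0,-3.5],"yaw":0}]'
python3 -m inch '[{"hand":0.8,"slide":[-0.16,1.0,0],"yaw":0},{"hand":0.8,"slide":[-0.34,3.2,0],"yaw":0},{"hand":0.8,"slide":[-0.2,5.4,0],"yaw":0},{"hand":0.8,"slide":[0.24,7.5,0],"yaw":0},{"hand":0.8,"slide":[0.95,9.5,0],"yaw":0},{"hand":0.8,"slide":[1.95,11.4,0],"yaw":0},{"hand":0.8,"slide":[3.2,13.2,0],"yaw":0},{"hand":0.8,"slide":[4.65,14.8,0],"yaw":0},{"hand":0.8,"slide":[6.3,16.1,0],"yaw":0},{"hand":0.8,"slide":[7.27,16.71,0],"yaw":0}]'
python3 -m inch '[{"hand":0.8,"slide":[0,0,0],"yaw":0},{"hand":0.8,"slide":[0,0,0],"yaw":0},{"hand":0.8,"slide":[0,0,0],"yaw":0},{"hand":0.6,"slide":[0,0,0],"yaw":0},{"hand":0.6,"slide":[0,0,3],"yaw":0},{"hand":0.2,"slide":[-2,-3,8],"yaw":0},{"hand":0,"slide":[-5,-3,11],"yaw":0},{"hand":0,"slide":[-9,-3,13],"yaw":0},{"hand":0,"slide":[-9,-3,13],"yaw":0},{"hand":0,"slide":[-9,-3,13],"yaw":0}]'
python3 - <<'E'
from h import *
s=sense();print(s["tcp_pos"],s["ee_rot"][:,1])
w=capture("wrist");t=capture("top");cv2.imwrite("pics/w5.png",w);cv2.imwrite("pics/t5.png",t)
o=np.zeros((340,800,3),np.uint8);o[:340,:453]=cv2.resize(w,(453,340));o[:340,470:790]=cv2.resize(bright(t)[50:220,250:410],None,fx=2,fy=2,interpolation=2);cv2.imwrite("pics/c5.png",o)
E
```

```text
time_s: 10.6
tcp_pos: [0.4898, -0.2301, 0.1136]
ee_rot: [[0.918, -0.396, 0.001], [-0.396, -0.918, -0.0], [0.001, -0.0, -1.0]]
wrist_force: [-0.6, -0.1, -0.6]
gripper_width: 0.218
time_s: 11.85
tcp_pos: [0.5641, -0.0619, 0.1128]
ee_rot: [[0.918, -0.396, 0.002], [-0.396, -0.918, 0.0], [0.002, -0.001, -1.0]]
wrist_force: [-0.3, 0.5, -0.2]
gripper_width: 0.194
time_s: 13.1
tcp_pos: [0.4723, -0.0931, 0.2429]
ee_rot: [[0.918, -0.397, 0.001], [-0.397, -0.918, 0.0], [0.001, -0.0, -1.0]]
wrist_force: [0.2, -0.3, -0.1]
gripper_width: 0.885
[ 0.4723055  -0.0930693   0.24292135] [-3.96762120e-01 -9.17921402e-01 -3.45581809e-04]
```

View pics/c5.png

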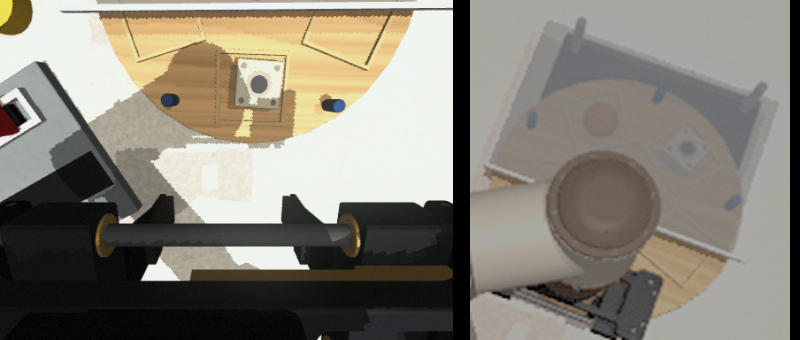

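Run:
```python
from h import *
s=sense();im=cv2.imread("pics/w5.png")
for v in(90,110,130):print(blank("wrist",im,(292,95),.064,s,50,v))
print(at("wrist",(292,95),.064,s))
for c,b in blobs(cv2.inRange(hsv(im),(105,150,40),(130,255,255))>0,20):print(c,b,at("wrist",c,.06,s).round(4))
x=im[40:150,235:350];cv2.imwrite("pics/w5c.png",cv2.resize(x,None,fx=4,fy=4,interpolation=2))
```

```text
(array([ 541.89141846, -157.2371521 ]), array([47.64386368, 46.99292374]), 62.61308288574219)
(array([ 541.80389404, -157.40606689]), array([47.26337051, 46.99292374]), 62.61308288574219)
(array([ 541.92907715, -157.47093201]), array([47.26337051, 46.71096039]), 62.61308288574219)
[ 0.54184374 -0.15745915  0.064     ]
```

View pics/w5c.png

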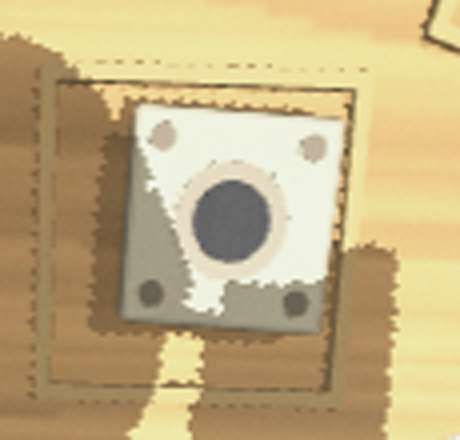

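```bash
python3 -m inch '[{"hand":0,"slide":[3,-3,-3],"yaw":-0.07},{"hand":0,"slide":[6,-6,-5],"yaw":-0.07},{"hand":0,"slide":[6.96,-6.42,-8],"yaw":-0.07},{"hand":0,"slide":[6.96,-6.42,-11],"yaw":-0.07},{"hand":0,"slide":[6.96,-6.42,-13.5],"yaw":-0.07},{"hand":0,"slide":[6.96,-6.42,-13.5],"yaw":-0.07},{"hand":0,"slide":[6.96,-6.42,-13.5],"yaw":-0.07}]'
python3 -m inch '[{"hand":1,"slide":[0,0,0],"yaw":0},{"hand":1,"slide":[0,0,0],"yaw":0},{"hand":1,"slide":[0,0,0],"yaw":0},{"hand":1,"slide":[0,0,0],"yaw":0},{"hand":1,"slide":[0,0,0],"yaw":0},{"hand":1,"slide":[0,0,0],"yaw":0}]'
```

```text
time_s: 14.08
tcp_pos: [0.542, -0.1572, 0.1066]
ee_rot: [[0.888, -0.46, -0.002], [-0.46, -0.888, -0.0], [-0.002, 0.001, -1.0]]
wrist_force: [0.8, -1.0, 0.1]
gripper_width: 1.002
time_s: 14.82
tcp_pos: [0.5417, -0.1572, 0.1079]
ee_rot: [[0.888, -0.46, 0.0], [-0.46, -0.888, -0.0], [0.0, 0.0, -1.0]]
wrist_force: [-0.4, 0.1, 0.6]
gripper_width: 0.549
```

```bash
python3 -m inch '[{"hand":1,"slide":[0,0,3],"yaw":0},{"hand":1,"slide":[0,0,7],"yaw":0},{"hand":1,"slide":[-0.3,4,9],"yaw":-0.15},{"hand":1,"slide":[-0.6,9,9],"yaw":-0.32},{"hand":1,"slide":[-0.9,14.5,9],"yaw":-0.49},{"hand":1,"slide":[-1.2,20,9],"yaw":-0.66},{"hand":1,"slide":[-1.6,25.5,9],"yaw":-0.83},{"hand":1,"slide":[-2.1,31,9],"yaw":-1.011},{"hand":1,"slide":[-2.6,36,9],"yaw":-1.011},{"hand":1,"slide":[-2.9,38.5,9],"yaw":-1.011}]'
python3 -m inch '[{"hand":1,"slide":[0,0,0],"yaw":0},{"hand":1,"slide":[0,0,0],"yaw":0}]'
python3 - <<'E'
from h import *
s=sense();print(s["tcp_pos"],s["ee_rot"][:,1],s["gripper_width"])
print(proj("wrist",(.5067,.3073,.054)))
t=capture("scene");cv2.imwrite("pics/s6.png",t)
print(blank("scene",t,proj("scene",(.5067,.3073,.054)),.054,None,25,110))
E
```

```text
time_s: 16.08
tcp_pos: [0.5121, 0.2303, 0.1975]
ee_rot: [[0.084, -0.996, -0.0], [-0.996, -0.084, 0.0], [-0.0, 0.0, -1.0]]
wrist_force: [0.8, -0.1, -0.4]
gripper_width: 0.556
time_s: 16.32
tcp_pos: [0.5124, 0.2272, 0.1974]
ee_rot: [[0.082, -0.997, -0.001], [-0.997, -0.082, -0.001], [0.001, 0.001, -1.0]]
wrist_force: [0.1, -0.2, -1.7]
gripper_width: 0.552
[0.51240225 0.22719895 0.19741097] [-0.99667189 -0.08151003  0.00112391] 0.5517652098255462
[256.47178981 278.93384505]Traceback (most recent call last):
  File "<stdin>", line 5, in <module>
  File "h.py", line 34, in blank
    k=max(cs,key=cv2.contourArea)[:,0]+[x0,y0]
      ~~~^^^^^^^^^^^^^^^^^^^^^^^^
ValueError: max() iterable argument is empty
```

```bash
python3 -m inch '[{"hand":1,"slide":[0,0.3,-3],"yaw":0},{"hand":1,"slide":[0,0.3,-6],"yaw":0},{"hand":1,"slide":[0,0.3,-8.5],"yaw":0},{"hand":1,"slide":[0,0.3,-9.75],"yaw":0},{"hand":1,"slide":[-0.05,1.2,-9.75],"yaw":0},{"hand":1,"slide":[-0.1,2,-9.75],"yaw":0},{"hand":1,"slide":[-0.17,2.6,-9.75],"yaw":0},{"hand":1,"slide":[-0.17,2.8,-9.75],"yaw":0},{"hand":1,"slide":[-0.17,2.8,-9.75],"yaw":0}]'
python3 -m inch '[{"hand":1,"slide":[0,0.15,0],"yaw":0},{"hand":1,"slide":[0,0.3,0],"yaw":0},{"hand":1,"slide":[0,0.4,0],"yaw":0},{"hand":1,"slide":[0,0.5,0],"yaw":0},{"hand":1,"slide":[0,0.5,0],"yaw":0}]'
```

```text
time_s: 17.5
tcp_pos: [0.511, 0.2561, 0.1005]
ee_rot: [[0.082, -0.997, 0.0], [-0.997, -0.082, 0.0], [-0.0, -0.0, -1.0]]
wrist_force: [0.1, -0.1, -1.2]
gripper_width: 0.554
time_s: 18.12
tcp_pos: [0.511, 0.2599, 0.1002]
ee_rot: [[0.082, -0.997, -0.001], [-0.997, -0.082, -0.002], [0.002, 0.001, -1.0]]
wrist_force: [1.3, -4.5, 0.1]
gripper_width: 0.548
```

```bash
python3 -m inch '[{"hand":1,"slide":[0,0.1,-0.1],"yaw":0},{"hand":1,"slide":[0,0.1,-0.2],"yaw":0},{"hand":1,"slide":[0,0.1,-0.25],"yaw":0},{"hand":1,"slide":[0,0.1,-0.25],"yaw":0}]'
python3 -m inch '[{"hand":0.25,"slide":[0,0,0],"yaw":0},{"hand":0.25,"slide":[0,0,0],"yaw":0},{"hand":0.25,"slide":[0,0,0],"yaw":0},{"hand":0.25,"slide":[0,0,3],"yaw":0},{"hand":0.25,"slide":[0,-5,8],"yaw":0.1},{"hand":0.6,"slide":[-0.4,-11,8],"yaw":0.28},{"hand":0.6,"slide":[-0.7,-17,8],"yaw":0.44},{"hand":0.6,"slide":[-1,-23,8],"yaw":0.6},{"hand":0.6,"slide":[-1.2,-29,8],"yaw":0.76},{"hand":0.6,"slide":[-1.5,-35,8],"yaw":0.92}]'
python3 - <<'E'
from h import *
s=sense();print(s["tcp_pos"],s["ee_rot"][:,1])
w=capture("wrist");t=capture("scene");cv2.imwrite("pics/w7.png",w);cv2.imwrite("pics/s7.png",t)
o=np.zeros((340,800,3),np.uint8);o[:340,:453]=cv2.resize(w,(453,340));o[:340,460:800]=cv2.resize(bright(t)[180:350,230:400],None,fx=2,fy=2,interpolation=2);cv2.imwrite("pics/c7.png",o)
for c,b in blobs(cv2.inRange(hsv(w),(105,150,40),(130,255,255))>0,20):print(c,b,at("wrist",c,.06,s).round(4))
E
```

```text
time_s: 18.62
tcp_pos: [0.5106, 0.26, 0.098]
ee_rot: [[0.082, -0.997, -0.002], [-0.997, -0.082, -0.003], [0.003, 0.002, -1.0]]
wrist_force: [0.6, -7.5, 3.8]
gripper_width: 0.554
time_s: 19.88
tcp_pos: [0.4964, -0.0874, 0.1782]
ee_rot: [[0.842, -0.539, 0.001], [-0.539, -0.842, 0.0], [0.001, -0.001, -1.0]]
wrist_force: [0.9, 0.4, -0.2]
gripper_width: 0.412
[ 0.49636396 -0.08739886  0.17816475] [-0.53881215 -0.84242541 -0.00094533]
```

View pics/c7.png

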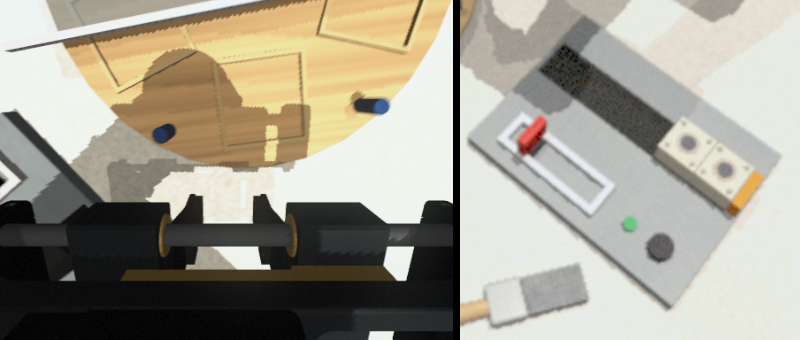

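```bash
python3 - <<'E'
from h import *
s=sense()
print(at("wrist",(432,120),.066,s),at("wrist",(187,147),.066,s))
E
python3 -m inch '[{"hand":0.6,"slide":[-0.3,-6,0],"yaw":0.16},{"hand":0.6,"slide":[-0.6,-12,0],"yaw":0.162},{"hand":0.6,"slide":[-0.7,-14.3,-1],"yaw":0.162},{"hand":0.6,"slide":[-0.7,-14.3,-1],"yaw":0.162},{"hand":0.6,"slide":[-0.7,-14.3,-1],"yaw":0.162}]'
```

```text
[ 0.48615846 -0.230934    0.066     ] [ 0.56556703 -0.07467817  0.066     ]
time_s: 20.6
tcp_pos: [0.4896, -0.2281, 0.1679]
ee_rot: [[0.916, -0.401, 0.0], [-0.401, -0.916, 0.0], [0.0, -0.0, -1.0]]
wrist_force: [0.8, 1.0, -0.6]
gripper_width: 0.403
```

```bash
python3 -m inch '[{"hand":0.6,"slide":[-0.05,-0.2,-3],"yaw":0},{"hand":0.6,"slide":[-0.05,-0.2,-5.5],"yaw":0},{"hand":0.8,"slide":[-0.05,-0.2,-5.5],"yaw":0},{"hand":0.8,"slide":[-0.05,-0.2,-5.5],"yaw":0},{"hand":0.8,"slide":[-0.05,-0.2,-5.5],"yaw":0}]'
python3 -m inch '[{"hand":0.8,"slide":[-0.16,1.0,0],"yaw":0},{"hand":0.8,"slide":[-0.34,3.2,0],"yaw":0},{"hand":0.8,"slide":[-0.2,5.4,0],"yaw":0},{"hand":0.8,"slide":[0.24,7.5,0],"yaw":0},{"hand":0.8,"slide":[0.95,9.5,0],"yaw":0},{"hand":0.8,"slide":[1.95,11.4,0],"yaw":0},{"hand":0.8,"slide":[3.2,13.2,0],"yaw":0},{"hand":0.8,"slide":[4.65,14.8,0],"yaw":0},{"hand":0.8,"slide":[6.3,16.1,0],"yaw":0},{"hand":0.8,"slide":[7.27,16.71,0],"yaw":0}]'
python3 -m inch '[{"hand":0.8,"slide":[0,0,0],"yaw":0},{"hand":0.8,"slide":[0,0,0],"yaw":0},{"hand":0.8,"slide":[0,0,0],"yaw":0},{"hand":0.6,"slide":[0,0,0],"yaw":0},{"hand":0.6,"slide":[0,0,3],"yaw":0},{"hand":0.6,"slide":[-2,-4.2,6],"yaw":0},{"hand":0.6,"slide":[-4.2,-9,6],"yaw":0},{"hand":0.6,"slide":[-6.3,-14,6],"yaw":0},{"hand":0.6,"slide":[-7.3,-16.8,6],"yaw":0},{"hand":0.6,"slide":[-7.3,-16.8,6],"yaw":0}]'
python3 - <<'E'
from h import *
s=sense();print(s["tcp_pos"])
t=capture("scene");cv2.imwrite("pics/s8.png",t)
for c,b in blobs(cv2.inRange(hsv(t),(105,150,30),(130,255,255))>0,5):print(c,b,at("scene",c,.06).round(4))
E
```

```text
time_s: 21.22
tcp_pos: [0.4897, -0.2307, 0.1142]
ee_rot: [[0.916, -0.4, 0.003], [-0.4, -0.916, -0.001], [0.003, -0.001, -1.0]]
wrist_force: [-0.2, -0.4, -0.3]
gripper_width: 0.214
time_s: 22.48
tcp_pos: [0.5635, -0.0627, 0.1128]
ee_rot: [[0.916, -0.4, 0.002], [-0.4, -0.916, 0.0], [0.002, -0.001, -1.0]]
wrist_force: [0.6, 0.1, 0.1]
gripper_width: 0.201
time_s: 23.72
tcp_pos: [0.4873, -0.2335, 0.1728]
ee_rot: [[0.914, -0.405, -0.0], [-0.405, -0.914, 0.0], [-0.0, 0.0, -1.0]]
wrist_force: [0.1, 0.4, 0.1]
gripper_width: 0.403
[ 0.48726342 -0.2335075   0.1728296 ]
[167.9  26.3] [161   0  15  51 149] [ 0.3157 -0.6272  0.06  ]
[508.3  54. ] [507  53   4   3   6] [-0.356   0.2064  0.06  ]
[263.9  82.9] [256  72  16  18 166] [ 0.2744 -0.2297  0.06  ]
[207.3 125. ] [206 122   4   7  18] [ 0.4949 -0.2229  0.06  ]
[227.8 178.6] [226 175   4   9  25] [ 0.5702 -0.0579  0.06  ]
```

```bash
python3 -m inch '[{"hand":0.6,"slide":[0.2,0.25,-3],"yaw":0},{"hand":0.6,"slide":[0.2,0.25,-5.9],"yaw":0},{"hand":0.8,"slide":[0.2,0.25,-5.9],"yaw":0},{"hand":0.8,"slide":[0.2,0.25,-5.9],"yaw":0},{"hand":0.8,"slide":[0.2,0.25,-5.9],"yaw":0}]'
python3 -m inch '[{"hand":0.8,"slide":[-0.16,1.0,0],"yaw":0},{"hand":0.8,"slide":[-0.34,3.2,0],"yaw":0},{"hand":0.8,"slide":[-0.2,5.4,0],"yaw":0},{"hand":0.8,"slide":[0.24,7.5,0],"yaw":0},{"hand":0.8,"slide":[0.95,9.5,0],"yaw":0},{"hand":0.8,"slide":[1.95,11.4,0],"yaw":0},{"hand":0.8,"slide":[3.2,13.2,0],"yaw":0},{"hand":0.8,"slide":[4.65,14.8,0],"yaw":0},{"hand":0.8,"slide":[6.3,16.1,0],"yaw":0},{"hand":0.8,"slide":[7.27,16.71,0],"yaw":0}]'
python3 -m inch '[{"hand":0.8,"slide":[0,0,0],"yaw":0},{"hand":0.8,"slide":[0,0,0],"yaw":0},{"hand":0.8,"slide":[0,0,0],"yaw":0},{"hand":0.6,"slide":[0,0,0],"yaw":0},{"hand":0.6,"slide":[0,0,3],"yaw":0},{"hand":0.2,"slide":[-2,-3,8],"yaw":0},{"hand":0,"slide":[-5,-3,11],"yaw":0},{"hand":0,"slide":[-9,-3,13],"yaw":0},{"hand":0,"slide":[-9,-3,13],"yaw":0},{"hand":0,"slide":[-9,-3,13],"yaw":0}]'
python3 - <<'E'
from h import *
s=sense();print(s["tcp_pos"],s["ee_rot"][:,1])
w=capture("wrist");t=capture("scene");cv2.imwrite("pics/w9.png",w);cv2.imwrite("pics/s9.png",t)
try:
  for v in(90,110,130):print(blank("wrist",w,(292,95),.064,s,50,v))
except Exception as e:print(e)
o=np.zeros((340,800,3),np.uint8);o[:340,:453]=cv2.resize(w,(453,340));o[:340,460:800]=cv2.resize(bright(t)[180:350,230:400],None,fx=2,fy=2,interpolation=2);cv2.imwrite("pics/c9.png",o)
E
```

```text
time_s: 24.4
tcp_pos: [0.4915, -0.2291, 0.1151]
ee_rot: [[0.916, -0.401, 0.003], [-0.401, -0.916, -0.001], [0.003, -0.001, -1.0]]
wrist_force: [0.7, 0.4, -0.6]
gripper_width: 0.217
time_s: 25.65
tcp_pos: [0.5651, -0.0611, 0.1138]
ee_rot: [[0.916, -0.401, 0.002], [-0.401, -0.916, 0.0], [0.001, -0.001, -1.0]]
wrist_force: [0.4, 0.5, -0.8]
gripper_width: 0.2
time_s: 26.9
tcp_pos: [0.4733, -0.0923, 0.2439]
ee_rot: [[0.916, -0.401, 0.001], [-0.401, -0.916, 0.0], [0.001, -0.0, -1.0]]
wrist_force: [0.4, 0.4, -0.4]
gripper_width: 0.881
[ 0.47334655 -0.09227866  0.24392505] [-4.01368896e-01 -9.15916426e-01 -3.31787178e-04]
(array([ 541.52850342, -154.00843811]), array([47.91306686, 47.05604935]), 81.36632537841797)
(array([ 541.42803955, -154.33416748]), array([47.05591583, 47.16174698]), 81.80995178222656)
(array([ 541.4876709 , -154.56072998]), array([46.7761116 , 46.97226334]), 81.43252563476562)
```

View pics/c9.png

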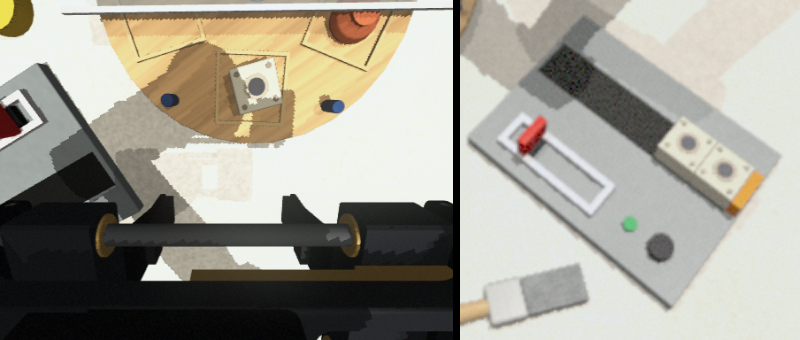

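```bash
python3 -m inch '[{"hand":0,"slide":[3,-3,-3],"yaw":0.13},{"hand":0,"slide":[6,-6,-5],"yaw":0.265},{"hand":0,"slide":[6.82,-6.2,-8],"yaw":0.265},{"hand":0,"slide":[6.82,-6.2,-11],"yaw":0.265},{"hand":0,"slide":[6.82,-6.2,-13.6],"yaw":0.265},{"hand":0,"slide":[6.82,-6.2,-13.6],"yaw":0.265},{"hand":0,"slide":[6.82,-6.2,-13.6],"yaw":0.265}]'
python3 -m inch '[{"hand":1,"slide":[0,0,0],"yaw":0},{"hand":1,"slide":[0,0,0],"yaw":0},{"hand":1,"slide":[0,0,0],"yaw":0},{"hand":1,"slide":[0,0,0],"yaw":0},{"hand":1,"slide":[0,0,0],"yaw":0},{"hand":1,"slide":[0,0,0],"yaw":0}]'
```

```text
time_s: 27.88
tcp_pos: [0.5417, -0.1542, 0.1066]
ee_rot: [[0.989, -0.147, -0.002], [-0.147, -0.989, -0.0], [-0.002, 0.0, -1.0]]
wrist_force: [-0.3, 0.6, -0.8]
gripper_width: 0.999
time_s: 28.62
tcp_pos: [0.5414, -0.1542, 0.1079]
ee_rot: [[0.989, -0.147, 0.0], [-0.147, -0.989, 0.0], [0.0, -0.0, -1.0]]
wrist_force: [-0.1, 0.2, -0.0]
gripper_width: 0.553
```

```bash
python3 -m inch '[{"hand":1,"slide":[0,0,3],"yaw":0},{"hand":1,"slide":[0,0.5,7],"yaw":-0.12},{"hand":1,"slide":[-0.3,4,9],"yaw":-0.3},{"hand":1,"slide":[-0.5,8.5,9],"yaw":-0.48},{"hand":1,"slide":[-0.7,13,9],"yaw":-0.66},{"hand":1,"slide":[-1,18,9],"yaw":-0.84},{"hand":1,"slide":[-1.4,23,9],"yaw":-1.02},{"hand":1,"slide":[-1.8,27.5,9],"yaw":-1.2},{"hand":1,"slide":[-2.2,31.5,9],"yaw":-1.342},{"hand":1,"slide":[-2.4,33.5,9],"yaw":-1.342}]'
python3 -m inch '[{"hand":1,"slide":[0,0,0],"yaw":0},{"hand":1,"slide":[0,0,0],"yaw":0}]'
python3 - <<'E'
from h import *
s=sense();print(s["tcp_pos"],s["ee_rot"][:,1],s["gripper_width"])
E
```

```text
time_s: 29.88
tcp_pos: [0.517, 0.1826, 0.1976]
ee_rot: [[0.084, -0.996, -0.0], [-0.996, -0.084, 0.0], [-0.0, 0.0, -1.0]]
wrist_force: [-0.0, 0.9, -0.5]
gripper_width: 0.549
time_s: 30.12
tcp_pos: [0.5172, 0.1799, 0.1976]
ee_rot: [[0.081, -0.997, -0.001], [-0.997, -0.081, -0.0], [0.0, 0.001, -1.0]]
wrist_force: [-0.9, -0.1, -0.7]
gripper_width: 0.554
[0.51724346 0.17991532 0.19757417] [-9.96730321e-01 -8.07959986e-02  8.20807303e-04] 0.5541080176376755
```

```bash
python3 -m inch '[{"hand":1,"slide":[0,0.3,-3],"yaw":0},{"hand":1,"slide":[0,0.3,-6],"yaw":0},{"hand":1,"slide":[0,0.3,-8.5],"yaw":0},{"hand":1,"slide":[0,0.3,-9.75],"yaw":0},{"hand":1,"slide":[-0.08,1.2,-9.75],"yaw":0},{"hand":1,"slide":[-0.15,2,-9.75],"yaw":0},{"hand":1,"slide":[-0.22,2.6,-9.75],"yaw":0},{"hand":1,"slide":[-0.22,2.8,-9.75],"yaw":0},{"hand":1,"slide":[-0.22,2.8,-9.75],"yaw":0}]'
python3 -m inch '[{"hand":1,"slide":[0,0.15,0],"yaw":0},{"hand":1,"slide":[0,0.3,0],"yaw":0},{"hand":1,"slide":[0,0.4,0],"yaw":0},{"hand":1,"slide":[0,0.5,0],"yaw":0},{"hand":1,"slide":[0,0.5,0],"yaw":0}]'
```

```text
time_s: 31.25
tcp_pos: [0.5152, 0.2091, 0.1006]
ee_rot: [[0.081, -0.997, 0.0], [-0.997, -0.081, 0.0], [-0.0, -0.0, -1.0]]
wrist_force: [1.1, 0.8, -1.3]
gripper_width: 0.551
time_s: 31.88
tcp_pos: [0.5151, 0.212, 0.1002]
ee_rot: [[0.08, -0.997, -0.002], [-0.997, -0.08, -0.003], [0.003, 0.002, -1.0]]
wrist_force: [3.4, -7.0, 0.3]
gripper_width: 0.552
```

```bash
python3 -m inch '[{"hand":1,"slide":[0,0.1,-0.1],"yaw":0},{"hand":1,"slide":[0,0.1,-0.2],"yaw":0},{"hand":1,"slide":[0,0.1,-0.25],"yaw":0},{"hand":1,"slide":[0,0.1,-0.25],"yaw":0}]'
python3 -m inch '[{"hand":0.25,"slide":[0,0,0],"yaw":0},{"hand":0.25,"slide":[0,0,0],"yaw":0},{"hand":0.25,"slide":[0,0,0],"yaw":0},{"hand":0.25,"slide":[0,0,3],"yaw":0},{"hand":0.25,"slide":[0,-5,8],"yaw":0},{"hand":0.6,"slide":[2,-11,9],"yaw":0},{"hand":1,"slide":[6,-15,9],"yaw":0},{"hand":1,"slide":[10.5,-16,9],"yaw":0},{"hand":1,"slide":[11,-16,9],"yaw":0},{"hand":1,"slide":[11,-16,9],"yaw":0}]'
python3 - <<'E'
from h import *
s=sense();print(s["tcp_pos"],s["ee_rot"][:,1])
w=capture("top");t=capture("scene");cv2.imwrite("pics/t10.png",w);cv2.imwrite("pics/s10.png",t)
for i in range(3):
    P=np.array([.5067,.3073,.054])-.048*i*np.array([-.0815,.9967,0])
    for n,im in(("top",w),("scene",t)):
        try:print(n,P,at(n,(0,0),.054) is not None and blank(n,im,proj(n,P),.054,None,16,90))
        except Exception as e:print(n,e)
o=np.zeros((420,800,3),np.uint8);o[:400,:400]=cv2.resize(bright(w)[120:240,110:240],(400,400));o[:400,400:800]=cv2.resize(bright(t)[180:340,230:390],(400,400),interpolation=2);cv2.imwrite("pics/c10.png",o)
E
```

```text
time_s: 32.38
tcp_pos: [0.5148, 0.2121, 0.0981]
ee_rot: [[0.08, -0.997, -0.003], [-0.997, -0.08, -0.004], [0.004, 0.003, -1.0]]
wrist_force: [1.6, -10.1, 3.9]
gripper_width: 0.547
time_s: 33.62
tcp_pos: [0.6248, 0.0551, 0.1871]
ee_rot: [[0.081, -0.997, -0.001], [-0.997, -0.081, 0.0], [-0.0, 0.001, -1.0]]
wrist_force: [-1.0, -0.7, 0.6]
gripper_width: 0.268
[0.62478517 0.05512096 0.18706948] [-0.99674093 -0.08065649  0.00142813]
top max() iterable argument is empty
scene [0.5067 0.3073 0.054 ] (array([502.84005737, 302.75958252]), array([75.59272003, 68.79294586]), 38.795127868652344)
top [0.510612  0.2594584 0.054    ] (array([491.81442261, 263.17800903]), array([79.83392334, 39.89745331]), 88.55480194091797)
scene [0.510612  0.2594584 0.054    ] (array([507.41595459, 256.16165161]), array([77.10743713, 70.2273407 ]), 40.17252731323242)
top max() iterable argument is empty
scene [0.514524  0.2116168 0.054    ] (array([509.92819214, 209.54417419]), array([80.37025452, 62.8916626 ]), 39.17714309692383)
```

View pics/c10.png

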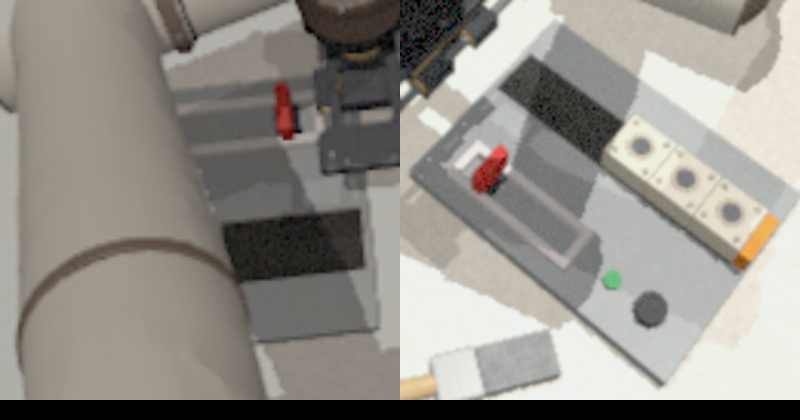

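```bash
python3 -m inch '[{"hand":1,"slide":[0.45,3,0],"yaw":0},{"hand":1,"slide":[0.45,3,-3],"yaw":0},{"hand":1,"slide":[0.45,3,-6],"yaw":0},{"hand":1,"slide":[0.45,3,-7.2],"yaw":0},{"hand":1,"slide":[0.45,3,-7.2],"yaw":0}]'
python3 -m inch '[{"hand":1,"slide":[-0.15,2,0],"yaw":0},{"hand":1,"slide":[-0.25,3,0],"yaw":0},{"hand":1,"slide":[-0.35,4.5,0],"yaw":0},{"hand":1,"slide":[-0.5,6,0],"yaw":0},{"hand":1,"slide":[-0.6,7.5,0],"yaw":0},{"hand":1,"slide":[-0.7,8.3,0],"yaw":0},{"hand":1,"slide":[-0.7,8.6,0],"yaw":0},{"hand":1,"slide":[-0.7,8.6,0],"yaw":0}]'
```

```text
time_s: 34.35
tcp_pos: [0.6291, 0.0852, 0.1155]
ee_rot: [[0.082, -0.997, -0.001], [-0.997, -0.082, -0.001], [0.001, 0.001, -1.0]]
wrist_force: [-0.3, 0.0, 1.1]
gripper_width: 0.005
time_s: 35.35
tcp_pos: [0.6231, 0.171, 0.1166]
ee_rot: [[0.081, -0.997, 0.001], [-0.997, -0.081, -0.0], [0.0, -0.001, -1.0]]
wrist_force: [1.6, -5.1, 3.8]
gripper_width: 0.004
```

Spring force ~5 N; push the last few mm to the end stop.

```bash
python3 -m inch '[{"hand":1,"slide":[0,0.2,0],"yaw":0},{"hand":1,"slide":[-0.05,0.4,0],"yaw":0},{"hand":1,"slide":[-0.05,0.55,0],"yaw":0},{"hand":1,"slide":[-0.05,0.7,0],"yaw":0},{"hand":1,"slide":[-0.05,0.8,0],"yaw":0},{"hand":1,"slide":[-0.05,0.8,0],"yaw":0}]'
```

```text
time_s: 36.1
tcp_pos: [0.6229, 0.1745, 0.1166]
ee_rot: [[0.08, -0.997, -0.001], [-0.997, -0.08, -0.007], [0.006, 0.002, -1.0]]
wrist_force: [5.2, -17.5, 4.1]
gripper_width: 0.006
```

```bash
python3 -m inch '[{"hand":1,"slide":[0,0,0],"yaw":0},{"hand":1,"slide":[0,0,0],"yaw":0},{"hand":1,"slide":[0,0,0],"yaw":0},{"hand":1,"slide":[0,-0.2,0],"yaw":0},{"hand":1,"slide":[0,-0.2,0],"yaw":0},{"hand":1,"slide":[0,-0.2,6],"yaw":0},{"hand":1,"slide":[0,-0.2,12],"yaw":0},{"hand":1,"slide":[0,-5,14],"yaw":0},{"hand":1,"slide":[0,-11,14],"yaw":0},{"hand":1,"slide":[0,-17,14],"yaw":0}]'
python3 -m inch '[{"hand":1,"slide":[-5,-4,0],"yaw":0},{"hand":1,"slide":[-10,-8,0],"yaw":0},{"hand":1,"slide":[-15,-13,0],"yaw":0},{"hand":1,"slide":[-19,-17,0],"yaw":0},{"hand":1,"slide":[-20,-19,0],"yaw":0},{"hand":1,"slide":[-20,-19,0],"yaw":0},{"hand":1,"slide":[-20,-19,0],"yaw":0}]'
python3 - <<'E'
from h import *
t=capture("scene");w=capture("top");cv2.imwrite("pics/s11.png",t);cv2.imwrite("pics/t11.png",w)
for n,im in(("scene",t),("top",w)):
    H,S,V=cv2.split(hsv(im))
    for k,m,z in(("red",((H<6)|(H>174))&(S>180)&(V>80),.067),("yellow",(H>22)&(H<32)&(S>200)&(V>100),.03)):
        for c,b in blobs(m,20):print(n,k,c,b,at(n,c,z).round(4))
o=np.zeros((450,800,3),np.uint8);o[:,:450]=cv2.resize(bright(t)[170:350,220:400],(450,450),interpolation=2);o[:340,455:795]=cv2.resize(bright(w)[50:240,100:405],(340,340*190//305))[:340].copy() if 0 else 0
x=cv2.resize(bright(w)[40:240,100:410],(345,223),interpolation=2);o[:223,455:800]=x;cv2.imwrite("pics/c11.png",o)
E
```

```text
time_s: 37.35
tcp_pos: [0.6218, 0.0088, 0.2559]
ee_rot: [[0.082, -0.997, 0.0], [-0.997, -0.082, 0.002], [-0.002, -0.001, -1.0]]
wrist_force: [1.1, -0.2, 0.1]
gripper_width: 0.005
time_s: 38.22
tcp_pos: [0.4228, -0.1804, 0.2557]
ee_rot: [[0.081, -0.997, 0.001], [-0.997, -0.081, 0.001], [-0.001, -0.001, -1.0]]
wrist_force: [1.1, 0.8, 0.4]
gripper_width: 0.004
scene red [265.6 245.6] [259 238  14  15  88] [0.631  0.1334 0.067 ]
scene yellow [211.5 270.5] [198 258  28  26 576] [0.7466 0.0808 0.03  ]
top red [201.5 151.7] [199 145   6  14  56] [0.6259 0.1297 0.067 ]
top yellow [221.9 115.3] [212 106  21  20 323] [0.743  0.0768 0.03  ]
```

View pics/c11.png

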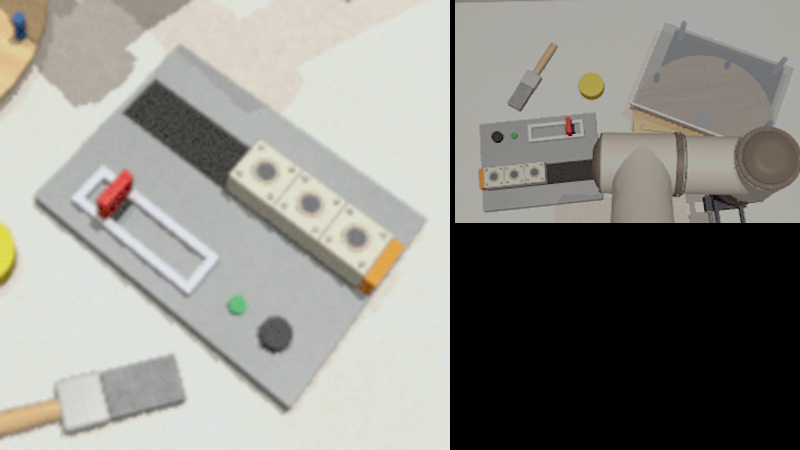

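```bash
python3 -c "
from station import *
print(finish_job())"
```

```text
the job is handed in; nothing more can be done
None
```

The job is done and handed in at about 38 s of the 210 s allowed. There were three blanks in this run, and all three now stand dimple up on the black strip in one row, flush against the orange stop.

- **Carousel:** I turned it by its posts, caged between the fingers, in three 72° clockwise steps. No blank was knocked aside and no slip of the grip showed.
- **Row:** I pushed each blank home while still holding it. Contact forces were about 5–10 N, and each contact came within about 0.5 mm of where I expected. The last pictures show the row straight, with no visible gaps.
- **Vacuum slide:** After the row was released, I pushed the slide to its end. It stopped within a millimetre of the expected end, with 17.5 N on the wrist. I held it there for roughly half a second, then let go by lifting the fingers straight up. In the last pictures it is back at its starting position.
- **Tub, brush and vase:** The tub is within 1 mm of where it started, and the brush looks unmoved in the pictures. The vase was last seen standing on the carousel in the close view before the third pick; I did not look at it again after that.

Two automatic checks failed: fitting outlines to the placed blanks gave no usable result, because the arm blocked the view or neighbouring blanks merged together. For the row, I relied on the contact positions and the pictures instead.

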